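Nest the pipe end caps in their cradle and lock the keeper

TASK

Take the wooden batten off the cradle and lay it on the bench, then slide the three black end caps together along the cradle so that they are fully nested one inside the next against the end stop. Then turn the winged keeper fully across the cradle behind them to lock the stack in, leaving the other things on the bench where they are.

Things in the scene. Friction and masses are not known exactly. Their poses are not given: they have to be found in the camera images.
- cradle_stop (a point): point on the inner face of the fixed cradle's end stop, 58 mm above the bench on the channel's middle. +y runs along the cradle away from the stop, +x across it to the keeper's side, z up. The cradle is a steel V channel of two 45 degree walls, 460 mm long; upper edges 34 mm either side of the middle, 38 mm above the bench. Stop plate 90 mm wide, 85 mm high
- bench_spot (a point): point on the bench surface beside the cradle (110 mm to +x of its middle, 330 mm from the stop), a free patch about 80 mm (x) by 180 mm (y), axes as cradle_stop; room for the batten
- cap_a_mid (a point): centre (half-way along, on the axis) of one of three equal black rubber pipe end caps lying in the cradle, mouths towards the stop. Hollow, stepped, 86 mm long: open collar 36 mm long, 76 mm outer and 68 mm inner diameter, with steel band; then a nose tapering from 60 to 40 mm, closed flat tip. +y runs from mouth (43 mm to -y) to tip (43 mm to +y); the cap may be rolled about y
- cap_b_mid (a point): the same point of the second cap, equal to cap_a. Each weighs about 0.3 kg; its axis lies 57 mm and its top 95 mm above the bench. Pushed on the flat tip it slides along the cradle. Caps b and c may lie in either order along the cradle; cap_a lies nearest the stop
- cap_c_mid (a point): the same point of the third cap, equal to cap_a. A cap pushed mouth first over another's nose is home when its mouth edge meets the other's shoulder, centres then 36 mm apart
- batten_mid (a point): centre of the wooden batten that lies across the cradle's upper edges, blocking the channel somewhere among or behind the caps: 90 mm long (its x, across the cradle), 28 mm wide (its y, along the cradle), 40 mm high (z), underside 38 mm above the bench at the start. 70 g
- keeper (a joint): angle of the keeper in rad: 0 = open, tongue parallel to the cradle pointing away from the stop; 1.57 = closed, tongue square across the channel (a stop lies at 1.65). Grows counterclockwise seen from above. Stays where it is left; about 0.08 N m turns it
- keeper_wing (a point): centre of the keeper's black winged handle on its vertical axis, 91 mm above the bench, 85 mm to +x and 173 mm to +y of the stop point. Wings: an upright bar 68 mm tip to tip (its y, parallel to the tongue), 12 mm thick (x), 26 mm high (z). A fixed upright guard panel, 80 mm long, 100 mm high, runs parallel to the cradle 42 mm to +x of the axis, 8 mm past the wing tips' sweep
- tongue_tip (a point): end of the keeper's steel tongue, 90 mm from the keeper's axis; the tongue is 16 mm wide, 14 mm high, at 50 to 64 mm above the bench, below the wings. Closed, its face is 165 mm from the end stop, the fully nested stack being 158 mm long
- spigot: bystander: grey plastic flanged pipe standing on the bench, flange 110 mm across and 14 mm thick, pipe 60 mm across, 90 mm high; origin at the centre of its underside
- big_cap: bystander: larger black rubber cap standing mouth down on the bench, 95 mm across, 108 mm high; not part of the stack; origin at the centre of its underside
- lube: bystander: white bottle, 60 mm across, 160 mm high; origin at the centre of its underside
- pump_flange: bystander: blue cast pump flange, 100 mm across, with a 60 mm high hub 44 to 52 mm across; origin at the centre of its underside
There are look-alikes about, which are no part of the job. Of the things shaped like the part that bears batten_mid, the wooden one is meant.

How it is judged:
By the outcome, as a careful person would: the job done as asked, in the order asked, and still so for the second after the job is handed in, with the robot touching nothing.
It also fails if it takes over 62 s, if anything falls off the work surface, if the arm or the gripper's body presses on something with over 40 N, if the wrist force passes 120 N, or if a joint passes its speed limit or range.

ROBOT

A 7-joint arm with a two-finger parallel gripper is mounted at the origin on the work surface. World frame = base frame: x ahead of the robot, y to its left, z up, the work surface at z = 0. Lengths are in m, angles in rad, forces in N, time in s.
With the tool pointing down it reaches from about 0.4 to 0.9 m from the base axis. Payload 5.6 kg.
Tool frame: the origin (TCP) lies midway between the tips of the shut fingers; the grasp point (between the pads) lies 19 mm behind it; z points along the fingers, y is the line along which they close (so a half turn about z gives the same grasp; the last joint's range is limited). The gripper opens to 92 mm and grips with 3 to 60 N. Pads are 20 mm wide; open, the fingers measure 128 mm over their backs; the gripper's body (75 mm by 189 mm) begins 69 mm behind the grasp point.
Start: joints at [-1.328, 0.468, -0.012, 1.603, 0.006, 1.071, -0.056], TCP at [0.183, 0.624, 0.215] pointing down, gripper open.
Joint ranges: [-2.53, 2.53], [-0.31, 2.02], [-1.57, 1.55], [0.28, 2.44], [-1.29, 4.43], [0.15, 1.84], [-2.92, 2.92]. Speed limits (rad/s): [2.57, 2.57, 3.14, 3.14, 3.14, 3.14, 3.14].

INTERFACE

Orientations are given as a 3x3 rotation matrix whose columns are the frame's x, y, z axes.
In Python, from station import env, effector, solver, viewer, workorder, search_frame, tip_of gives the robot as it stands. Calls block until the motion is done:
- env.reach(position, orientation): joint-space move of the TCP to a pose.
- env.movel(position, frame=None, rate=0.15): straight line of the TCP; frame=None keeps the orientation; rate is the mean speed in m/s.
- env.goto_joints(angles): joint-space move.
- effector.release() and effector.grasp(squeeze=None): open the fingers fully, or close them until they stop; squeeze is the grip in N (None keeps the last).
- env.pause(seconds).
- solver.inverse_kinematics(position, orientation): joint angles nearest the present ones, or None.
- env.sense(): the state.
- viewer.read_camera(name): name is "side" or "top"; returns (picture, depth): 400x640x3 uint8, red, green, blue; 400x640 float32, m along the optical axis (not along the pixel's ray), 0 where there is no reading.
- viewer.camera_info(name): a dict with "intrinsics" (3x3 intrinsics, pixels), "dist_coeffs" ([k1, k2, p1, p2, k3] as OpenCV has them; the pictures are not rectified), "eye" and "rotation" of the camera in the world. Camera axes: x right, y up, looking along -z (the intrinsics and any distortion apply to the point x, -y, -z); pixel columns grow to the right and rows downward; lengths in m; the calibration is good to about 2 mm. A picture is of the moment at which its call begins. camera_info takes no time and is no camera call.
A pose or a line that the arm cannot do raises env.PlanningError and nothing moves.
- workorder.finish_job(): hands the job in; it is judged then, once.
Trained networks look in the newest picture that a camera, given by its name, has taken for a name from the list of things; names that differ only in an ending like _2 or _b are one class to them, and where a whole thing is asked for, a point or a joint stands for the part that bears it (a point fixed in the world has none). Each returns a list of dicts, best first, with "score" (0 to 1); they miss things now and then, are a little off and sometimes report something else, mostly with a low value. They report only what shows in the picture. A call takes as long as a camera call. They do not tell look-alikes from the thing itself.
- search_frame(camera, name): "at" ([x, y, z] in m, in world coordinates, good to about 4 mm: the middle of the surface that is visible of it).
- tip_of(camera, name): "at" ([x, y, z] in m, in world coordinates, good to about 4 mm: a listed point, or the origin of a listed thing).
The state is a dict: "t": time; "joint_positions": joint angles; "joint_velocities": joint speeds; "tau": joint torques, N m; "ee_pos": TCP position; "tcp_rot": TCP orientation; "wrist_force": force on the tool from outside, world axes, zero at the start; "moment": the same for the moment, N m; "gripper_width": finger opening in m; "grasp_force": force on a finger pad.
Only numpy, scipy, OpenCV 4.12 (cv2) and the standard library are available. Lean on these libraries where they do the work, as an engineer would, in place of code of your own. Each camera call takes 0.05 s, during which the arm holds its last target. There are 200 camera calls.

## Working session

There is one attempt and no reset: what is moved stays moved. The work goes in short steps, each a Python script; the robot and the scene stay as the last script left them, time stands still between calls to the robot, and variables do not carry over. Pictures are saved under pics/ and viewed, at most 10 in all, crops included, and the job is handed in when it is done.

```bash
ls; mkdir -p pics
python3 - <<'E'
from station import *
import cv2,numpy as np
for n in("side","top"):
    p,d=viewer.read_camera(n); cv2.imwrite(f"pics/{n}0.png",p[:,:,::-1]); np.savez(f"{n}0.npz",p=p,d=d)
    i=viewer.camera_info(n); print(n,{k:np.round(v,3).tolist() for k,v in i.items()})
    for t in["cradle_stop","bench_spot","cap_a_mid","batten_mid","keeper_wing","tongue_tip","spigot","big_cap","lube","pump_flange"]:
        print(t,[(np.round(r["at"],3).tolist(),round(r["score"],2)) for r in tip_of(n,t)])
s=env.sense();print(s["t"],s["ee_pos"],np.round(s["tcp_rot"],2))
E
```

```text
pics
side {'intrinsics': [[473.042, 0.0, 324.126], [0.0, 473.042, 194.418], [0.0, 0.0, 1.0]], 'dist_coeffs': [-0.002, 0.0, 0.0, 0.0, 0.0], 'eye': [0.252, -0.876, 0.596], 'rotation': [[0.95, 0.145, -0.277], [-0.313, 0.456, -0.833], [0.006, 0.878, 0.479]]}
cradle_stop [([0.494, -0.214, 0.056], 0.82), ([0.505, -0.159, 0.058], 0.53)]
bench_spot []
cap_a_mid [([0.506, -0.155, 0.059], 0.6), ([0.605, -0.227, 0.003], 0.47)]
batten_mid [([0.551, 0.045, 0.058], 0.8), ([0.377, 0.217, 0.02], 0.78), ([0.366, 0.052, 0.018], 0.61)]
keeper_wing [([0.612, -0.066, 0.091], 0.8)]
tongue_tip [([0.622, 0.022, 0.061], 0.83)]
spigot [([0.584, 0.324, -0.003], 0.92)]
big_cap [([0.413, -0.096, -0.001], 0.72)]
lube [([0.608, -0.228, 0.002], 0.93)]
pump_flange [([0.452, -0.314, -0.001], 0.64)]
top {'intrinsics': [[441.191, 0.0, 318.032], [0.0, 441.191, 197.029], [0.0, 0.0, 1.0]], 'dist_coeffs': [-0.041, 0.0, 0.0, 0.0, 0.0], 'eye': [0.407, -0.012, 1.297], 'rotation': [[-0.003, 0.991, -0.133], [-1.0, -0.003, 0.001], [0.001, 0.133, 0.991]]}
cradle_stop [([0.488, -0.219, 0.058], 0.77)]
bench_spot [([0.526, -0.058, 0.061], 0.73)]
cap_a_mid [([0.506, -0.154, 0.053], 0.57)]
batten_mid [([0.548, 0.052, 0.056], 0.88), ([0.365, 0.059, 0.019], 0.85), ([0.382, 0.215, 0.022], 0.65)]
keeper_wing [([0.612, -0.067, 0.094], 0.59)]
tongue_tip [([0.621, 0.026, 0.057], 0.73)]
spigot [([0.584, 0.328, -0.0], 0.91), ([0.528, -0.059, 0.058], 0.35)]
big_cap [([0.414, -0.097, -0.0], 0.75)]
lube [([0.6, -0.226, 0.002], 0.95), ([0.455, -0.31, 0.002], 0.54)]
pump_flange [([0.454, -0.312, 0.004], 0.82)]
1.1 [0.18330174 0.62360773 0.21460244] [[-0.96  0.28  0.  ]
 [ 0.28  0.96 -0.  ]
 [-0.    0.   -1.  ]]
```

View pics/side0.png

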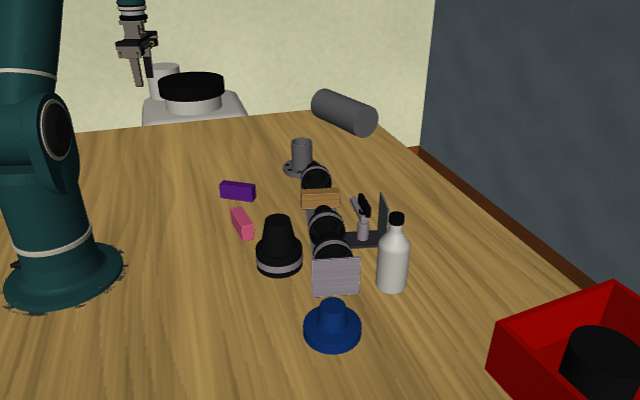

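View pics/top0.png

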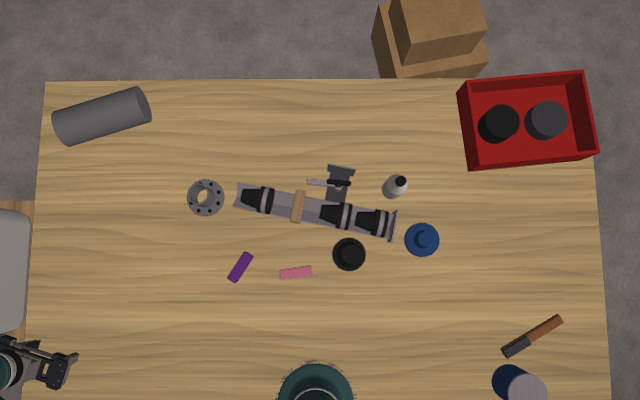

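The top view shows the wooden batten at (298,205), between cap b (tip about (320,211)) and the last cap (mouth about (272,200)). The stop is at (393,225), the keeper wing at (335,183), and the pink and purple look-alikes at (296,272) and (240,267). Next I'll map both depth images into the cradle frame.

```bash
cat > h.py <<'E'
from station import *
import cv2,numpy as np
def cloud(n,d):
    i=viewer.camera_info(n); K=np.array(i["intrinsics"]);v,u=np.nonzero(d>0);z=d[v,u]
    q=cv2.undistortPoints(np.stack([u,v],1).astype(np.float64)[:,None],K,np.array(i["dist_coeffs"]))[:,0]
    P=np.c_[q[:,0]*z,-q[:,1]*z,-z]@np.array(i["rotation"]).T+i["eye"]
    return P,u,v
def frame(a): return np.array([np.sin(a),-np.cos(a)]),np.array([np.cos(a),np.sin(a)]) # xc,yc ; a=dir of yc
E
cat > m.py <<'E'
from h import *
S=np.array([.491,-.216]);a=np.arctan2(.976,.219)
C={}
for n in("side","top"):
    f=np.load(n+"0.npz");P,u,v=cloud(n,f["d"]);C[n]=(P,f["p"][v,u].astype(int))
P,c=C["top"]
# axis: midpoint of high strip (caps & cradle), per y slice, z>.03
for k in range(3):
    xc,yc=frame(a);X=(P[:,:2]-S)@xc;Y=(P[:,:2]-S)@yc
    m=(abs(X)<.037)&(P[:,2]>.086)&(Y>.01)&(Y<.4)&((Y<.1)|(Y>.11))
    s=[(y,X[m&(abs(Y-y)<.004)].mean()) for y in np.arange(.02,.4,.008) if (m&(abs(Y-y)<.004)).sum()>6]
    s=np.array(s);p=np.polyfit(s[:,0],s[:,1],1);a-=p[0];S=S+xc*p[1];print(p,np.round(s[:,0],3))
print("a",a,"S",S)
for n in C:
    P,c=C[n];xc,yc=frame(a);X=(P[:,:2]-S)@xc;Y=(P[:,:2]-S)@yc
    m=abs(X)<.008;print(n)
    print(" ".join(f"{1000*y:.0f}:{1000*P[m&(abs(Y-y)<.0025),2].max():.0f}" for y in np.arange(-.03,.46,.005) if (m&(abs(Y-y)<.0025)).any()))
    w=(abs(X)<.07)&(c[:,0]-c[:,2]>40)&(P[:,2]>.05)&(P[:,2]<.1)&(Y>.1)&(Y<.45)
    t=w&(P[:,2]>np.median(P[w,2]));
    print("wood",w.sum(),np.percentile(X[w],[1,50,99]),np.percentile(Y[w],[1,50,99]),np.percentile(P[w,2],[1,50,99]))
    if n=="top": print("rect",cv2.minAreaRect(np.c_[X[w],Y[w]].astype(np.float32)*1000))
    k=(abs(X-.085)<.02)&(abs(Y-.173)<.045)&(P[:,2]>.083)&(P[:,2]<.11);print("wing",k.sum(),cv2.minAreaRect(np.c_[X[k],Y[k]].astype(np.float32)*1000),np.percentile(P[k,2],[2,98]))
    k=(abs(X-.085)<.03)&(Y>.21)&(Y<.3)&(P[:,2]>.045)&(P[:,2]<.075);print("tongue",k.sum(),cv2.minAreaRect(np.c_[X[k],Y[k]].astype(np.float32)*1000),np.percentile(P[k,2],[2,98]))
    k=(abs(X)<.04)&(P[:,2]>.08)&(abs(Y)<.015);print("stop",np.percentile(Y[k],[2,50,98]),np.percentile(X[k],[2,98]),P[k,2].max())
    k=(abs(X-.11)<.06)&(abs(Y-.33)<.1);print("spot z",np.percentile(P[k,2],[1,50,99]))
E
python3 m.py
```

```text
[-0.0150285   0.00123776] [0.02  0.028 0.036 0.044 0.052 0.116 0.124 0.132 0.14  0.148 0.34  0.348
 0.356 0.364 0.372 0.38 ]
[-3.98134250e-04 -2.95783237e-05] [0.02  0.028 0.036 0.044 0.052 0.116 0.124 0.132 0.14  0.148 0.34  0.348
 0.356 0.364 0.372 0.38 ]
[1.16741417e-05 3.84614966e-07] [0.02  0.028 0.036 0.044 0.052 0.116 0.124 0.132 0.14  0.148 0.34  0.348
 0.356 0.364 0.372 0.38 ]
a 1.3654820501009453 S [ 0.49217915 -0.21626503]
side
-10:87 -5:86 0:83 15:95 20:95 25:96 30:96 35:96 40:96 45:95 50:95 55:92 65:35 70:84 75:83 80:81 85:81 90:79 95:79 100:77 105:76 115:95 120:97 125:95 130:96 135:97 140:96 145:96 150:95 155:94 160:32 165:35 170:36 175:84 180:82 185:81 190:80 195:80 200:76 205:77 250:70 255:79 260:79 265:80 270:79 275:79 280:77 285:76 295:14 345:96 350:95 355:95 360:97 365:95 370:95 375:95 380:94 385:33 390:36 395:36 400:37 405:82 410:82 415:79 420:79 425:77 430:77
wood 627 [-0.0428031   0.00272061  0.04513785] [0.13148635 0.25725495 0.35736207] [0.05044814 0.07051355 0.07970071]
wing 184 ((86.78131103515625, 168.7705841064453), (12.40501594543457, 69.19517517089844), 
[... 872 characters left out ...]
400:85 405:82 410:82 415:82 420:81 425:80 440:14 445:12 450:17 455:6
wood 337 [-0.04461905 -0.0025947   0.04409021] [0.24166163 0.2653973  0.35191234] [0.0542329  0.0768427  0.08227244]
rect ((12.302165985107422, 250.5426788330078), (113.79080200195312, 255.32208251953125), 3.3479182720184326)
wing 129 ((84.87605285644531, 166.26353454589844), (12.981719970703125, 66.53947448730469), 4.522409439086914) [0.08543635 0.10689892]
tongue 100 ((78.80741119384766, 232.61207580566406), (16.62061309814453, 45.745826721191406), 7.803228378295898) [0.0559362  0.06891414]
stop [-0.00984426 -0.00609821 -0.00322885] [-0.03677671  0.03782575] 0.09096431048535591
spot z [-0.00709228 -0.00087939  0.06295727]
```

```bash
cat >> h.py <<'E'
A=1.36548; S=np.array([.49218,-.21627]); XC,YC=frame(A)
def pos(x,y,z): return np.r_[S+XC*x/1000+YC*y/1000,z/1000]
def rot(th,s=1): # tool y along YC turned by th (rad, ccw), z down
    b=A+th; y=s*np.array([np.cos(b),np.sin(b),0]); z=np.array([0,0,-1.]); return np.c_[np.cross(y,z),y,z]
def loc():
    e=env.sense(); d=e["ee_pos"][:2]-S; return np.round([d@XC*1000,d@YC*1000,e["ee_pos"][2]*1000],1),round(e["t"],2),np.round(e["wrist_force"],1),round(e["gripper_width"],4),round(e["grasp_force"],1)
E
python3 - <<'E'
from h import *
h=np.pi/2
for s in(1,-1):
    for nm,p,th in[("grip",(33,268,47),0),("lift",(33,268,190),0),("place",(118,297,11),-h),("push",(0,450,45),-h),("pushend",(0,165,45),-h),("push2",(0,165,45),h),("keep0",(105,235,45),.085),("keepend",(20,190,45),h),("keep0b",(105,235,45),.085-2*h),("keependb",(20,190,45),-h)]:
        q=solver.inverse_kinematics(pos(*p),rot(th,s));print(s,nm,None if q is None else np.round(q,2))
E
```

```text
1 grip [-0.32  0.58  0.25  1.9  -0.21  0.69  1.42]
1 lift [-0.46  0.39  0.43  1.82 -0.19  0.97  1.41]
1 place [-0.53  0.82  0.59  1.69 -0.59  0.82  0.12]
1 push [-0.76  0.67  0.47  1.8  -0.42  0.77 -0.28]
1 pushend [-0.38  0.56  0.53  2.04 -0.46  0.66  0.25]
1 push2 [-0.86  1.04  1.34  2.07 -1.18  1.14 -2.29]
1 keep0 [-0.23  0.67  0.27  1.74 -0.24  0.76  1.6 ]
1 keepend [ 0.88  1.1  -1.34  1.91  1.18  1.22  2.04]
1 keep0b [-0.52  0.75  0.68  1.76 -0.61  0.85 -1.24]
1 keependb [-0.41  0.59  0.52  1.99 -0.45  0.68  0.2 ]
-1 grip [-0.6   0.65  0.64  1.92 -0.56  0.75 -1.42]
-1 lift [-0.81  0.5   0.91  1.84 -0.46  1.02 -1.49]
-1 place [-0.03  0.75 -0.14  1.65  0.14  0.75  2.7 ]
-1 push [-0.28  0.65 -0.19  1.76  0.17  0.75  2.38]
-1 pushend [-0.86  1.04  1.34  2.07 -1.18  1.14 -2.29]
-1 push2 [-0.38  0.56  0.53  2.04 -0.46  0.66  0.25]
-1 keep0 [-0.52  0.75  0.68  1.76 -0.61  0.85 -1.24]
-1 keepend [-0.41  0.59  0.52  1.99 -0.45  0.68  0.2 ]
-1 keep0b [-0.23  0.67  0.27  1.74 -0.24  0.76  1.6 ]
-1 keependb [ 0.88  1.1  -1.34  1.91  1.18  1.22  2.04]
```

Run:
```python
from h import *
env.reach(pos(33,268,190),rot(0)); print(loc())
env.movel(pos(33,268,47),rate=.15); print(loc())
effector.grasp(25); print(loc())
env.movel(pos(33,268,150),rate=.15); print(loc())
p,d=viewer.read_camera("side"); cv2.imwrite("pics/s1.png",cv2.resize(p[100:300,200:460,::-1],None,fx=3,fy=3))
```

```text
(array([ 32.7, 269.2, 189.9]), 3.6, array([ 0.6,  0.8, -0.2]), 0.0918, 0.0)
(array([ 33.7, 268.2,  47.8]), 4.7, array([-0.9, -0.2,  0. ]), 0.092, 0.0)
(array([ 33. , 268.1,  47. ]), 5.68, array([-0.1,  0. ,  0.4]), 0.028, 24.8)
(array([ 32.3, 267.9, 149.2]), 6.52, array([-0.4, -1.1, -1.3]), 0.0281, 24.8)
```

View pics/s1.png

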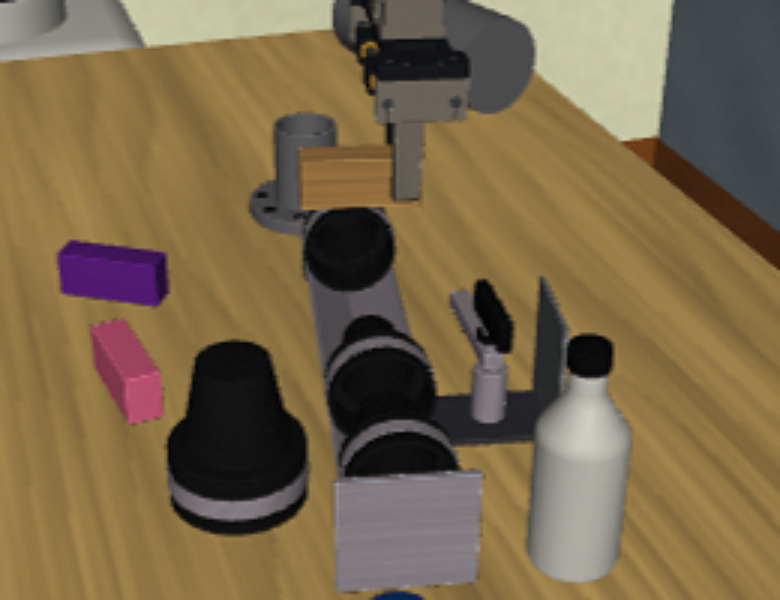

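The batten is held level in the fingers (crop (345,178)) and the caps are where they were (c mouth at (350,248)). Next I lay it on the bench spot.

Run:
```python
from h import *
h=np.pi/2
env.movel(pos(118,297,150),rot(-h),rate=.15)
env.movel(pos(118,297,20),rate=.12); print(loc())
for z in(14,11,9.5,8):
    env.movel(pos(118,297,z),rate=.03); l=loc(); print(l)
    if l[2][2]>2.5: break
effector.release(); env.movel(pos(118,297,150),rate=.2)
effector.grasp(5)
p,d=viewer.read_camera("top"); print([(np.round(r["at"],3),r["score"]) for r in tip_of("top","batten_mid")], pos(118,330,20))
env.movel(pos(0,455,150),rate=.2); env.movel(pos(0,455,45),rate=.12); print(loc())
p,d=viewer.read_camera("side"); cv2.imwrite("pics/s2.png",cv2.resize(p[100:300,200:460,::-1],None,fx=3,fy=3))
```

```text
(array([118.7, 297.1,  20.9]), 9.52, array([-0.1,  0. , -0.8]), 0.0282, 24.8)
(array([117.9, 297. ,  13.9]), 9.87, array([ 0.2,  1. , -0.5]), 0.0283, 24.8)
(array([117.8, 297. ,  10.8]), 10.12, array([-0.5, -0.6, -1.4]), 0.028, 24.8)
(array([117.9, 297. ,   9.4]), 10.37, array([-0.2, -0.1, -0.4]), 0.0275, 24.8)
(array([118.2, 297.1,   9. ]), 10.62, array([-2.3,  0.3,  5.1]), 0.0281, 24.8)
[(array([0.364, 0.056, 0.018]), 0.74), (array([0.678, 0.084, 0.016]), 0.56)] [0.67498095 0.08274139 0.02      ]
(array([  0.6, 455.2,  45.7]), 16.11, array([1. , 0.4, 0.1]), 0.0004, 0.0)
```

View pics/s2.png

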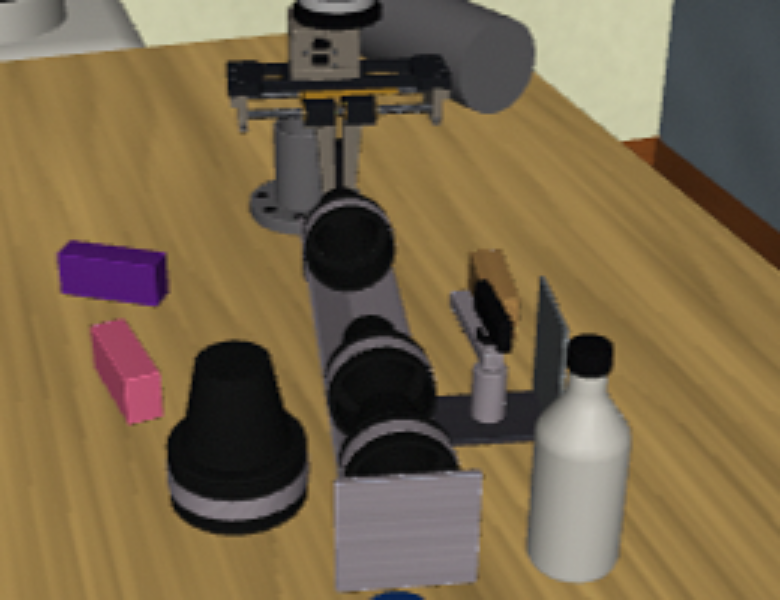

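The batten stands on the bench beyond the keeper (crop (495,290)), and the shut fingers are behind cap c's tip (crop (340,180)). Now the push, in segments with force checks.

Run:
```python
from h import *
for y in list(range(430,205,-25))+[197,190,184,178]:
    env.movel(pos(0,y,45),rate=.07); l=loc(); print(l[0],l[1],l[2])
    if abs(l[2][:2]@YC)>25: break
p,d=viewer.read_camera("side"); cv2.imwrite("pics/s3.png",cv2.resize(p[100:300,200:460,::-1],None,fx=3,fy=3))
```

```text
[2.000e-01 4.292e+02 4.510e+01] 16.67 [ 0.3 -0.   0.3]
[1.000e-01 4.039e+02 4.500e+01] 17.18 [ 1.4  0.6 -0.2]
[1.00e-01 3.79e+02 4.50e+01] 17.68 [-0.6 -0.3 -0.3]
[1.00e-01 3.54e+02 4.50e+01] 18.19 [-0.4 -0.7 -0.1]
[1.00e-01 3.29e+02 4.50e+01] 18.7 [0.6 0.4 0.2]
[1.00e-01 3.04e+02 4.50e+01] 19.21 [-0.6 -0.1  0.8]
[  0. 279.  45.] 19.72 [-0.9 -0.1  0.4]
[  0.  253.9  45. ] 20.23 [0.3 0.6 0.1]
[  0.  229.5  45. ] 20.73 [ 0.1 -0.3  0.6]
[  0.  196.6  44.9] 21.36 [0.7 0.5 0.3]
[1.000e-01 1.904e+02 4.500e+01] 21.61 [-0.7  2.6 -0.7]
[  0.  184.9  45. ] 21.86 [1.2 4.5 0.5]
[  0.  179.2  45. ] 22.11 [1.4 5.2 0.7]
```

View pics/s3.png

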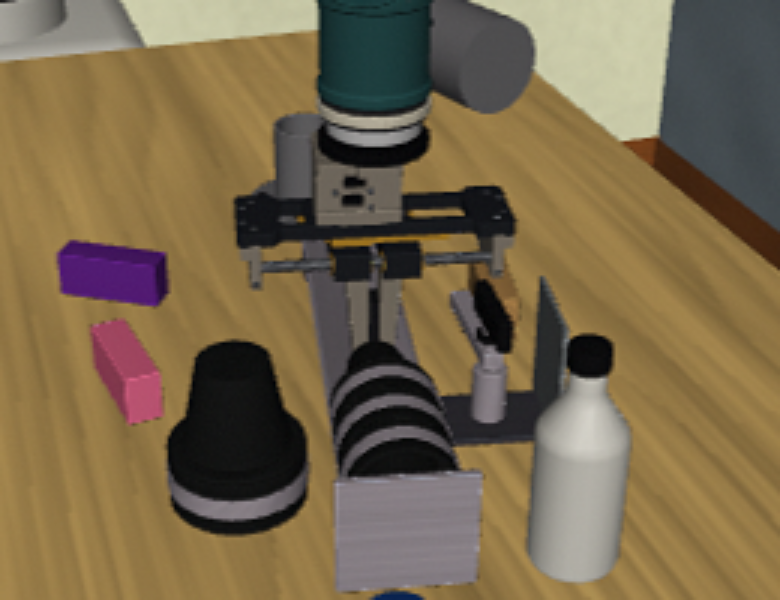

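The three bands are stacked at crop (380,385), (390,405) and (400,430), which looks nested, with a gap left to the stop. I'll close it in small force-checked steps.

Run:
```python
from h import *
for y in np.arange(176,150,-2.):
    env.movel(pos(0,y,45),rate=.03); l=loc(); print(l[0],l[1],l[2])
    if l[2][:2]@YC>18: break
y=l[0][1]
env.movel(pos(0,y+25,45),rate=.1); env.movel(pos(0,y+25,130),rate=.2)
env.movel(pos(40,330,150),rate=.3)
p,d=viewer.read_camera("top"); np.savez("top1.npz",p=p,d=d)
p2,d2=viewer.read_camera("side"); np.savez("side1.npz",p=p2,d=d2)
a=cv2.resize(p[130:270,220:440,::-1],None,fx=3.6,fy=3.6)[:,:780];cv2.imwrite("pics/t4.png",a)
for n,D in(("top",d),("side",d2)):
    P,_,_=cloud(n,D);X=(P[:,:2]-S)@XC;Y=(P[:,:2]-S)@YC;m=abs(X)<.008;print(n)
    print(" ".join(f"{1000*q:.0f}:{1000*P[m&(abs(Y-q)<.0015),2].max():.0f}" for q in np.arange(-.012,.18,.003) if (m&(abs(Y-q)<.0015)).any()))
```

```text
[  0.  177.9  45. ] 22.41 [2.  6.9 0.2]
[1.000e-01 1.761e+02 4.500e+01] 22.66 [1.2 7.9 0.5]
[  0.  174.1  45. ] 22.91 [2.3 7.2 0.3]
[  0.  172.2  45. ] 23.16 [1.  8.1 0.5]
[  0.  170.2  45. ] 23.41 [2.2 8.3 0.7]
[  0.  168.2  45. ] 23.66 [1.9 8.2 0.4]
[1.000e-01 1.671e+02 4.500e+01] 23.91 [1.8 9.4 1. ]
[  0. 167.  45.] 24.16 [ 3.3 14.   0.8]
[  0.  167.   45.1] 24.41 [ 3.7 17.1  1.2]
[ -0.  166.9  45.1] 24.66 [ 4.7 21.1  2. ]
top
-9:87 -6:88 -3:96 -0:98 3:98 6:99 9:97 12:95 15:98 18:98 21:95 24:97 27:95 30:95 33:96 36:97 39:97 42:96 45:99 48:97 51:97 54:97 57:96 60:98 63:96 66:97 69:94 72:100 75:98 78:96 81:99 84:98 87:95 90:95 93:95 96:98 99:98 102:97 105:88 108:88 111:86 114:87 117:86 120:85 123:85 126:84 129:84 132:81 135:83 138:81 141:83 144:80 147:79 150:79 153:74 156:13 159:7 162:8 165:12 168:13 171:10 174:14 177:13
side
-12:74 -9:86 -6:86 -3:96 -0:96 3:95 6:96 9:96 12:96 15:96 18:96 21:95 24:94 27:95 30:94 33:94 36:95 39:95 42:95 45:96 48:95 51:96 54:96 57:95 60:95 63:95 66:95 69:96 72:94 75:96 78:95 81:96 84:96 87:96 90:96 93:96 96:94 99:94 102:95 105:94 123:83 126:83 129:82 132:82 135:80 138:79 141:80 144:80 147:78 150:78 153:77 156:75
```

View pics/t4.png

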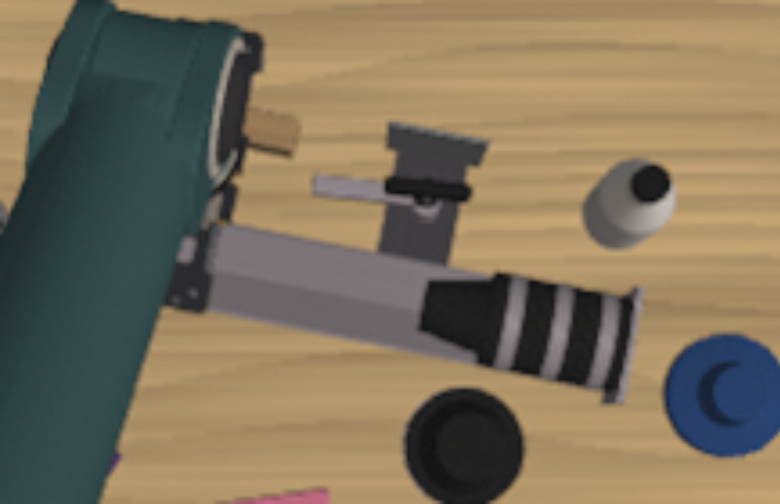

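The stack is nested against the stop: bands at crop (515,320), (565,330) and (610,340), with the tip at about 155 mm. Now I turn the keeper by pushing flush on the tongue along its arc.

```bash
cat >> h.py <<'E'
AX=np.array([85,169.5])
def kp(th,d=20.,r=70.):
    u=np.array([-np.sin(th),np.cos(th)]);n=np.array([np.cos(th),np.sin(th)]);return AX+r*u+d*n
def kmove(th,z=44.5,rate=.08,d=20.): env.movel(pos(*kp(th,d),z),rot(th-np.pi),rate=rate)
def kang():
    for n in("top","side"):
        p,d=viewer.read_camera(n);P,_,_=cloud(n,d);X=(P[:,:2]-S)@XC*1000;Y=(P[:,:2]-S)@YC*1000
        R=np.hypot(X-AX[0],Y-AX[1])
        for nm,k in(("wing",(R<40)&(P[:,2]>.084)&(P[:,2]<.112)),("tongue",(R>40)&(R<100)&(X<100)&(Y>160)&(P[:,2]>.046)&(P[:,2]<.075)&(Y<280))):
            print(n,nm,k.sum(),[np.round(v,1) for v in cv2.minAreaRect(np.c_[X[k],Y[k]].astype(np.float32))] if k.sum()>5 else "")
        np.savez(n+"k.npz",p=p,d=d)
    return p
E
python3 - <<'E'
from h import *
kmove(0,150,.2); kmove(0,rate=.15); print(loc())
for th in np.arange(.1,1.45,.1):
    kmove(th,rate=.06); l=loc(); print(round(th,2),l[0],l[1],l[2])
    if np.linalg.norm(l[2])>15: break
p=kang(); cv2.imwrite("pics/s5.png",cv2.resize(p[100:300,200:460,::-1],None,fx=3,fy=3))
E
```

```text
(array([105.7, 239.2,  45.3]), 29.02, array([-0.1,  0.4, -0.5]), 0.0006, 0.0)
0.1 [ 98.6 241.5  45.7] 29.3 [0.1 0.9 0.8]
0.2 [ 91.1 242.3  45.1] 29.57 [-0.6  0.7  0.1]
0.3 [ 83.6 242.3  44.7] 29.85 [ 0.1 -0.5 -0.5]
0.4 [ 76.3 241.7  44.5] 30.12 [0.6 0.3 0.1]
0.5 [ 69.1 240.5  44.5] 30.4 [ 0.3 -0.3 -0.4]
0.6 [ 62.1 238.6  44.5] 30.68 [ 0.4 -0.7  0.2]
0.7 [ 55.3 236.   44.5] 30.95 [-0.8  0.8 -0.3]
0.8 [ 48.9 232.7  44.5] 31.23 [-1.3 -0.4 -0.1]
0.9 [ 42.7 228.7  44.5] 31.5 [ 0.7  0.4 -0. ]
1.0 [ 37.  224.2  44.5] 31.77 [ 0.6 -0.2  0.1]
1.1 [ 31.8 219.2  44.5] 32.05 [-0.5 -0.3  0.2]
1.2 [ 27.1 213.6  44.5] 32.33 [ 0.5 -0.5 -0.3]
1.3 [ 23.  207.6  44.5] 32.6 [-0.1 -0.4  0.2]
1.4 [ 19.5 201.2  44.5] 32.88 [ 0.2 -0.6 -0.4]
top wing 0 
top tongue 0 
side wing 317 [array([ 87.4, 168.8]), array([14.2, 67.1]), np.float64(81.1)]
side tongue 200 [array([ 22.5, 181.9]), array([24.1, 45.9]), np.float64(83.1)]
```

View pics/s5.png

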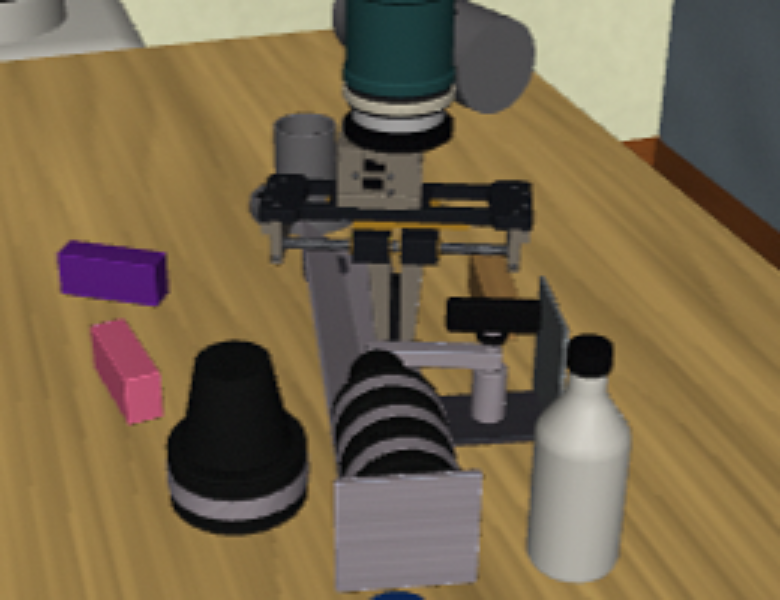

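The tongue is nearly across (crop (430,352)) and the wing rectangle gives about 1.41 rad against 1.40 commanded. The last bit remains.

Run:
```python
from h import *
for th in(1.48,1.53,1.57,1.585):
    kmove(th,rate=.04); l=loc(); print(th,l)
    if np.linalg.norm(l[2])>12: break
env.movel(pos(15,225,44.5),rate=.1); env.movel(pos(15,260,160),rate=.2); env.movel(pos(15,400,200),rate=.25)
p=kang(); t=np.load("topk.npz")["p"]
cv2.imwrite("pics/s6.png",np.vstack([cv2.resize(q[:,:,::-1],(640,290)) for q in(p[165:285,250:515],t[145:265,230:495])]))
print(loc())
for n,c in(("bigcap","big_cap"),("lube","lube"),("fl","pump_flange"),("sp","spigot"),("bat","batten_mid")): print(c,[(np.round(r["at"],3).tolist()) for r in tip_of("side",c)])
```

```text
1.48 (array([ 17.1, 195.8,  44.5]), 33.27, array([ 0.7, -0.7, -0.9]), 0.0006, 0.0)
1.53 (array([ 15.9, 192.4,  44.5]), 33.52, array([ 0.3, -0.2, -0.4]), 0.0005, 0.0)
1.57 (array([ 15. , 189.6,  44.5]), 33.77, array([ 0.6,  0. , -0. ]), 0.0002, 0.0)
1.585 (array([ 14.8, 188.7,  44.5]), 34.02, array([-0.1, -0.2,  0.2]), 0.0006, 0.3)
top wing 108 [array([ 83.7, 166.4]), array([65.9, 11.9]), np.float64(0.9)]
top tongue 88 [array([ 19.9, 166.7]), array([49.8, 13.3]), np.float64(0.1)]
side wing 313 [array([ 87.3, 169.8]), array([15.9, 67.6]), np.float64(89.3)]
side tongue 89 [array([ 30.8, 168.8]), array([17.4, 30.6]), np.float64(80.9)]
(array([ 15.1, 397.1, 199.4]), 36.12, array([-0.2, -0.3,  0.1]), 0.0007, 0.0)
big_cap [[0.414, -0.093, -0.002]]
lube [[0.607, -0.228, -0.001]]
pump_flange [[0.454, -0.312, -0.0], [0.613, -0.063, 0.09]]
spigot [[0.582, 0.323, -0.002]]
batten_mid [[0.378, 0.216, 0.02], [0.674, 0.08, 0.018], [0.367, 0.054, 0.02]]
```

View pics/s6.png

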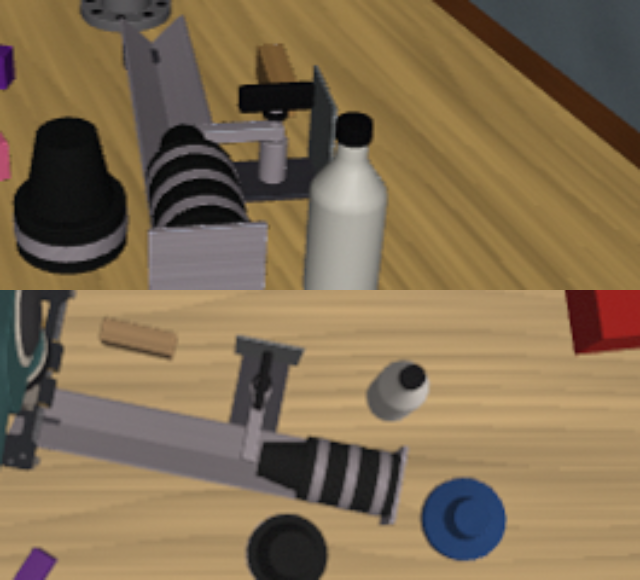

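The keeper is square across (about 1.57 rad) directly behind the nested stack (lower panel (253,435)). The batten lies on the bench at (138,337) and the bystanders have not moved. Handing in.

```bash
python3 -c "
from station import *
print(workorder.finish_job())"
```

```text
the job is handed in; nothing more can be done
None
```

The job is handed in at about 36 s of the 62 s allowed: the batten is on the bench spot, the three caps are nested against the stop, the keeper is closed at about 1.57 rad, and the bystanders have not moved; no verdict was returned.

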